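Open the teaching robot's service bay and switch it off

ROBOT

A 6-joint arm with a two-finger parallel gripper is mounted at the origin on the work surface. World frame = base frame: x ahead of the robot, y to its left, z up, the work surface at z = 0. Lengths are in m, angles in rad, forces in N, time in s.
With the tool pointing down it reaches from about 0.2 to 0.875 m from the base axis. Payload 3.4 kg.
Tool frame: the origin (TCP) lies on the centre line of the jaws, within the pads' length; the fingertips stand 8 mm ahead of it and the grasp point (between the pads) lies 11 mm behind it; z points along the fingers, y is the line along which they close (so a half turn about z gives the same grasp; the last joint's range is limited). The gripper opens to 94 mm and grips with 3 to 60 N. Pads are 16 mm wide; open, the fingers measure 119 mm over their backs; the gripper's body (75 mm by 177 mm) begins 78 mm behind the grasp point.
Start: joints at [-1.345, 0.276, 1.505, -0, 1.361, -0.121], TCP at [0.195, -0.541, 0.213] pointing down, gripper open.
Joint ranges: [-2.89, 2.89], [-0.75, 2.08], [0.22, 2.7], [-1.18, 4.32], [0.11, 2.71], [-2.7, 2.7]. Speed limits (rad/s): [2.57, 2.57, 3.14, 3.14, 3.14, 3.14].

INTERFACE

Orientations are given as a unit quaternion [w, x, y, z].
In Python, from rig import robot gives the robot as it stands.
- The arm moves only by the shell command python3 -m jog 'ROWS'. ROWS is a JSON object of lists of equal length, an entry for each row: "twist": the turn, a rotation vector about the tool's x, y, z in rad, a list of three; "dp": the shift along the tool's x, y, z in mm, a list of three; "claw": the finger opening in mm, from 0 to 94. A call has 1 to 20 rows; each row is the pose to reach, as a shift and turn from the pose commanded when the call began, along the tool's axes at that moment; what a row does not reach only later rows make up. A row lasts 1/10 s, in which the tool goes at most 50 mm and 8.59 degrees, less where a joint would pass 70% of its speed; a pose out of reach is approached as far as the arm can. A call with a gripper value outside its range is refused whole. The fingers move at their own pace and stop on an object; the grip force is fixed at half the most. Time passes only in rows, so rows that repeat a pose let the fingers close. It gives the time, the measured TCP pose, the force, the opening and the grip force at its end, in the units of the state.
- robot.observe(): the state, without advancing time (a new reading comes with each control period).
- robot.read_camera(name): name is "side" or "top"; returns the picture (420x560x3 uint8, red, green, blue); there is no depth.
- robot.camera_model(name): a dict with "fx", "fy", "cx", "cy" (pixels), "origin" and "attitude" of the camera in the world. Camera axes: x right, y down, z forward; pixel columns grow to the right and rows downward; lengths in m; the calibration is good to about 2 mm. A picture is of the moment at which its call begins. camera_model takes no time and is no camera call.
- robot.close_job(): hands the job in; it is judged then, once.
The state is a dict: "clock": time; "joint_positions": joint angles; "qd": joint speeds; "tau": joint torques, N m; "tool_pos": TCP position; "ee_rot": TCP orientation; "ft_force": force on the tool from outside, world axes, zero at the start; "moment": the same for the moment, N m; "finger_gap": finger opening in m; "grip_force": force on a finger pad.
Only numpy, scipy, OpenCV 4.12 (cv2) and the standard library are available. Lean on these libraries where they do the work, as an engineer would, in place of code of your own. Each camera call takes 0.05 s, during which the arm holds its last target. There are 200 camera calls.

TASK

Swing the orange tab on the little silver robot well aside, clear of the blue cover panel, while the panel is still in place. Then lift the panel out (it has a rib to hold it by) and lay it down gently in the yellow tray, flat, rib up, and let go of it. Then press the red rocker switch inside the open bay fully over at its raised, white-striped end, leaving the screwdriver, multimeter and solder spool where they are.

Things in the scene. Friction and masses are not known exactly. Their poses are not given: they have to be found in the camera images.
- rover: Small wheeled teaching robot: silver box, about 225 x 270 overall, flat deck 75 above the table, fixed to the table. It stands left or right (the tray takes the other side), yaw within 0.4 rad. Origin at the centre of its underside, right below the bay's centre; z up. A blue sensor dome of 26 radius stands on the deck at (83, -62) in its frame.
- bay (a point): Centre of the bay's mouth, at deck height, axes as the rover's. The bay is a pocket 92 (x) x 132 (y) with a ledge 6 wide, 8 below the deck, that carries the panel; below the ledge the well is 80 x 120 and 55 deep from the deck.
- tab (a joint): Angle (rad) of the orange swing tab about its upright pivot, counter-clockwise positive from above. 0: it points straight over the panel's edge to the bay's centre (rover -y). Starts within 0.35 of 0, turns either way to a stop at 1.75 with light friction (0.05 N m), and stays where it is left. Clear of the panel beyond 1.2 either way.
- tab_nub (a point): Centre of the top of the orange upright nub on the swing tab, 105 above the table. The nub is a round post 14 in diameter, 20 high, standing on the tab arm, 40 from the pivot; the arm is 18 wide, 8 thick, reaches 52 from the pivot, and its top is 85 above the table.
- tab_pivot (a point): The tab's pivot, fixed on the deck at (0, 95) in the rover frame, 85 above the table.
- panel: Loose clear-blue cover panel, 86 (x) x 126 (y) x 7 thick, about 200 g, lying in the bay with 3 mm play all round, its underside 67 above the table. Its grip is a dark blue rib on its middle: 14 thick (x), 56 long (y), 24 high, top 31 above the underside. Origin at the centre of the underside; axes as the rover's while in place.
- rocker (a joint): Tilt (rad) of the red rocker switch inside the bay, beneath the panel: 0 as found (on), 0.44 fully pressed over (off); it stays where it is left. Pressing the raised end takes about 3 N and 10 mm of travel.
- rocker_press (a point): Top of the rocker's raised end (white stripe), where to press: at first (0, -34.5, 48) in the rover frame, 27 below the deck. The rocker is 30 (x) x 60 (y), centred at (0, -12).
- tray: Yellow open tray fixed to the table, 170 (x) x 210 (y) outside, 30 high, walls and floor 5 thick. Origin at the centre of its underside; yaw within 0.3 rad.
- screwdriver: Screwdriver, red handle, about 190 long, lying between the silver robot and the tray; bystander, origin under it.
- multimeter: Yellow multimeter 150 x 76 x 34, lying at the left; bystander, origin under its centre.
- spool: Grey solder spool, 60 across, 46 high, standing at the right; bystander, origin under its centre.
There are look-alikes about, which are no part of the job. Of the things like the panel, leave any that is green, pink or turquoise; of the rest the larger one is meant.

How it is judged:
By the outcome, as a careful person would: the job done as asked, in the order asked, and still so for the second after the job is handed in, with the robot touching nothing.
It also fails if it takes over 61 s, if anything falls off the work surface, if the arm or the gripper's body presses on something with over 40 N, if the wrist force passes 120 N, or if a joint passes its speed limit or range.

## Working session

There is one attempt and no reset: what is moved stays moved. The work goes in short steps, Python scripts to look and compute and a shell command to move; the robot and the scene stay as the last step left them, time stands still between calls to the robot, and variables do not carry over. Pictures are saved under pics/ and viewed, at most 10 in all, crops included, and the job is handed in when it is done.

```bash
mkdir -p pics; ls
python3 - <<'E'
from rig import robot
import cv2
for n in("top","side"):
    m=robot.camera_model(n);print(n,m)
    cv2.imwrite(f"pics/{n}0.png",robot.read_camera(n)[:,:,::-1])
print(robot.observe())
E
```

```text
pics
top {'fx': 498.35934889159313, 'fy': 498.35934889159313, 'cx': 277.63161496871015, 'cy': 225.19143887294814, 'origin': array([2.82606619e-01, 1.31886663e-03, 1.48713943e+00]), 'attitude': array([ 0.04683838, -0.69735804,  0.71344429, -0.04995175])}
side {'fx': 545.2117171967011, 'fy': 545.2117171967011, 'cx': 275.4303649491665, 'cy': 206.42778013346282, 'origin': array([0.18731463, 1.39365952, 1.16625948]), 'attitude': array([ 0.04173046, -0.10940027,  0.8910461 , -0.43855102])}
{'clock': 0.1, 'joint_positions': array([-1.34499202e+00,  2.76518734e-01,  1.50597794e+00, -2.56864188e-05,
        1.36069596e+00, -1.21006580e-01]), 'qd': array([-0.001317  , -0.00214844, -0.00355304,  0.00010218,  0.00037558,
        0.00033398]), 'tau': array([ 2.20221387e-03, -4.05453479e+01, -2.37780923e+01,  7.04700616e-02,
        2.98477337e-02, -5.28585474e-05]), 'tool_pos': array([ 0.19531557, -0.54029564,  0.21271005]), 'ee_rot': array([-7.98237530e-04,  9.85002133e-01,  1.72540306e-01, -5.44409616e-05]), 'ft_force': array([-0.02134275,  0.60587994, -0.20461515]), 'moment': array([-0.0091127 ,  0.00934039, -0.00742134]), 'grip_force': 0.0, 'finger_gap': 0.09408596673137677}
```

View pics/top0.png

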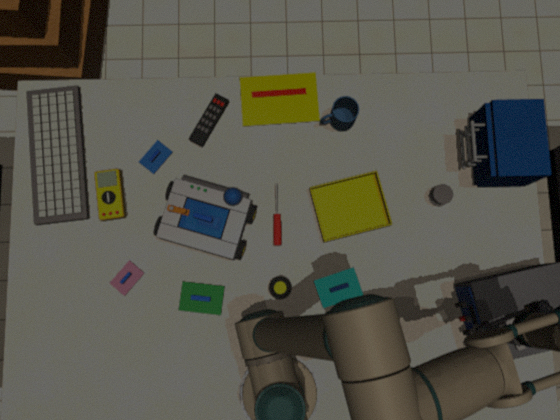

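View pics/side0.png

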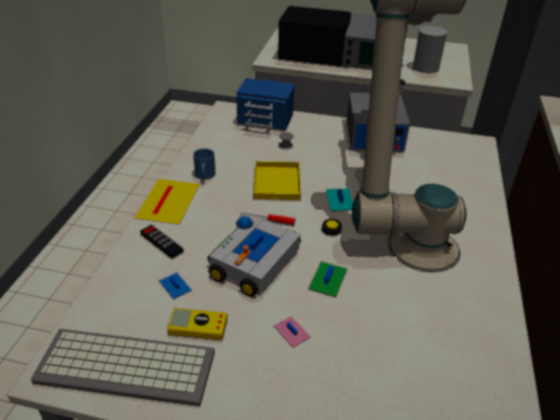

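The top picture shows the rover at (204,217) with the orange tab at (178,210) and its dome at (233,196). The tray is at (350,207), the screwdriver at (277,215), the multimeter at (109,195) and the spool at (441,195).

Panel candidates, by top-view pixel:
- (204,217): blue, in the rover's bay
- (156,156): small blue
- (127,278): pink
- (201,298): green
- (338,288): turquoise

I choose the larger blue one in the bay, and will check it in a close crop.

```bash
cat > h.py <<'E'
import numpy as np, cv2
from scipy.spatial.transform import Rotation as R
from scipy.optimize import least_squares
from rig import robot
M={n:robot.camera_model(n) for n in("top","side")}
def rot(q): return R.from_quat(np.roll(q,-1))
def proj(n,P):
    m=M[n];c=rot(m["attitude"]).inv().apply(np.atleast_2d(P)-m["origin"])
    return np.c_[m["fx"]*c[:,0]/c[:,2]+m["cx"],m["fy"]*c[:,1]/c[:,2]+m["cy"]]
def ray(n,uv):
    m=M[n];return rot(m["attitude"]).apply([(uv[0]-m["cx"])/m["fx"],(uv[1]-m["cy"])/m["fy"],1])
def atz(n,uv,z):
    d=ray(n,uv);o=M[n]["origin"];return o+d*(z-o[2])/d[2]
def tri(a,b):
    A=[];B=[]
    for n,uv in(("top",a),("side",b)):
        d=ray(n,uv);d/=np.linalg.norm(d);P=np.eye(3)-np.outer(d,d);A.append(P);B.append(P@M[n]["origin"])
    return np.linalg.solve(sum(A),sum(B))
def crop(n,x,y,w,h,W=400,H=300,im=None):
    im=robot.read_camera(n)[:,:,::-1] if im is None else im
    c=cv2.resize(im[y:y+h,x:x+w],(W,H),interpolation=cv2.INTER_CUBIC)
    return np.clip(c.astype(float)*1.4,0,255).astype(np.uint8)
def world(pose,p):  # pose x,y,yaw
    return R.from_euler("z",pose[2]).apply(np.atleast_2d(p))+[pose[0],pose[1],0]
E
python3 - <<'E'
from h import *
t=robot.read_camera("top")[:,:,::-1];s=robot.read_camera("side")[:,:,::-1]
o=np.vstack([np.hstack([crop("top",148,170,120,90,im=t),crop("side",200,208,120,90,im=s)]),
 np.hstack([crop("top",290,162,120,90,im=t),crop("side",220,140,120,90,im=s)])])
cv2.imwrite("pics/c1.png",o)
E
```

```text
(no output)
```

View pics/c1.png

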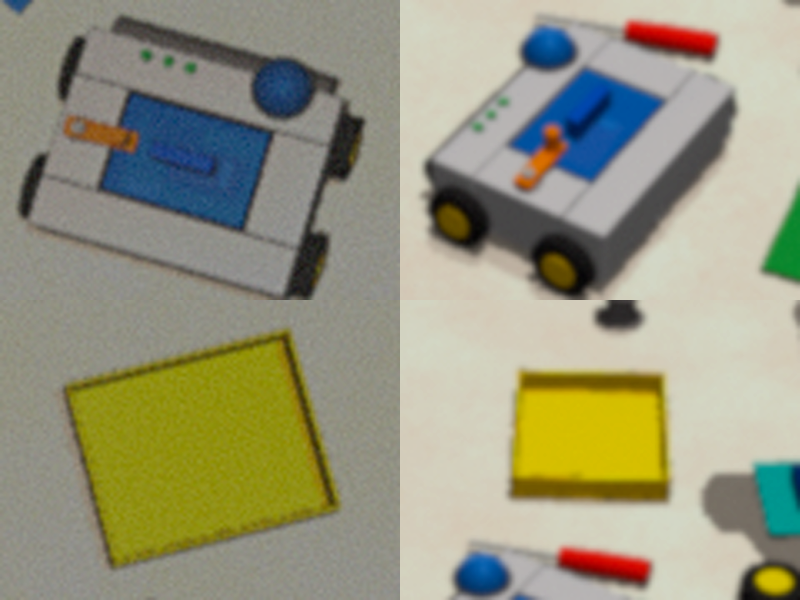

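The crop confirms the choice: a larger blue panel in the bay, with a dark-blue rib centred at about (184,158) in the crop. The orange tab points over its edge, with the pivot at crop (75,129) and the nub at (129,143). Next I fit the poses from both views.

```bash
cat > fit.py <<'E'
from h import *
def px(c,x0,y0,ox,oy): return np.array([x0+(c[0]-ox+.5)*.3-.5,y0+(c[1]-oy+.5)*.3-.5])
T1=lambda c:px(c,148,170,0,0);S1=lambda c:px(c,200,208,400,0)
T2=lambda c:px(c,290,162,0,300);S2=lambda c:px(c,220,140,400,300)
def fit(obj,tp,sp,name):
    obj=np.array(obj,float)/1000
    X=np.array([tri(a,b) for a,b in zip(tp,sp)]);print(name,"tri\n",(X*1000).round())
    f=lambda q:np.r_[(proj("top",world(q,obj)+[0,0,q[3]])-tp).ravel(),(proj("side",world(q,obj)+[0,0,q[3]])-sp).ravel()]
    r=least_squares(f,[*X.mean(0)[:2],0,0]);print("pose",r.x.round(4),"res px",r.fun.round(1));return r.x
rv=fit([[46,66,75],[46,-66,75],[-46,-66,75],[-46,66,75]],[T1(c) for c in((130,92),(272,130),(243,228),(100,188))],
 [S1(c) for c in((510,150),(585,70),(665,100),(592,182))],"rover")
tr=fit([[85,105,30],[85,-105,30],[-85,-105,30],[-85,105,30]],[T2(c) for c in((65,387),(288,332),(338,510),(112,567))],
 [S2(c) for c in((513,478),(520,372),(664,374),(668,480))],"tray")
a=tri(T1((129,143)),S1((552,130)));pv=world(rv,[0,.095,.085])[0]
print("nub",a,"pivot",pv,"dist",np.linalg.norm((a-pv)[:2]),"ang",np.arctan2(*(a-pv)[1::-1])+np.pi/2-rv[2])
print("rib",tri(T1((184,158)),S1((589,111))),"exp",world(rv,[0,0,.098]))
print("rib z98 top", atz("top",T1((184,158)),.098),"nub z105",atz("top",T1((129,143)),.105))
np.save("pose.npy",[rv,tr])
E
python3 fit.py
```

```text
rover tri
 [[565. 255.  65.]
 [529. 131.  66.]
 [445. 157.  69.]
 [482. 280.  69.]]
pose [ 0.5056  0.2055 -0.2891 -0.0082] res px [-0.4 -0.8  0.8 -0.4  0.6  0.7 -0.6  0.7 -1.4 -0.4 -0.5 -0.8  1.1  0.2
  0.5  1.2]
tray tri
 [[ 597. -104.   23.]
 [ 644. -308.   21.]
 [ 481. -344.   24.]
 [ 435. -141.   26.]]
pose [ 0.5387 -0.2245  0.2233 -0.0074] res px [-0.5 -0.9  0.1 -1.   0.5 -0.2 -0.1 -0.2 -0.1  0.3  0.1 -0.3  1.2  0.1
  1.5  0.9]
nub [0.52141744 0.25107431 0.09443091] pivot [0.53267415 0.29660118 0.085     ] dist 0.046897867281389304 ang 0.04671239411180261
rib [0.50466423 0.20543208 0.08291539] exp [[0.50559017 0.20554374 0.098     ]]
rib z98 top [0.50194825 0.20319625 0.098     ] nub z105 [0.51467449 0.24844706 0.105     ]
```

```bash
cat >> fit.py <<'E'
print("----")
def one(n,obj,p):
    obj=np.array(obj,float)/1000
    r=least_squares(lambda q:(proj(n,world(q,obj))-p).ravel(),[.5,0,0]);return r.x.round(4),np.abs(r.fun).max().round(2)
B=[[46,66,75],[46,-66,75],[-46,-66,75],[-46,66,75]];Tr=[[85,105,30],[85,-105,30],[-85,-105,30],[-85,105,30]]
print(one("top",B,[T1(c) for c in((130,92),(272,130),(243,228),(100,188))]),one("side",B,[S1(c) for c in((510,150),(585,70),(665,100),(592,182))]))
print(one("top",Tr,[T2(c) for c in((65,387),(288,332),(338,510),(112,567))]),one("side",Tr,[S2(c) for c in((513,478),(520,372),(664,374),(668,480))]))
for n in M: print(n,rot(M[n]["attitude"]).as_matrix().round(3))
E
python3 fit.py|sed -n '/----/,$p'; python3 -c "
from h import *
print(rot(robot.observe()['ee_rot']).as_matrix().round(3))"
```

```text
----
(array([ 0.5045,  0.2047, -0.2931]), np.float64(1.09)) (array([ 0.5032,  0.2137, -0.2827]), np.float64(1.42))
(array([ 0.5357, -0.2232,  0.2223]), np.float64(0.69)) (array([ 0.5392, -0.2155,  0.2265]), np.float64(1.03))
top [[-0.023 -0.99   0.137]
 [-1.     0.022 -0.006]
 [ 0.003 -0.137 -0.991]]
side [[-0.973 -0.158  0.17 ]
 [-0.232  0.591 -0.772]
 [ 0.022 -0.791 -0.612]]
[[ 0.94   0.34  -0.   ]
 [ 0.34  -0.94   0.001]
 [ 0.    -0.001 -1.   ]]
```

```bash
cat >> h.py <<'E'
RV=np.array([.5045,.2047,-.293]);TR=np.array([.5357,-.2232,.2223])
def rel(targets,yaw):
    """print dp(mm)/twist for TCP world targets with tool pointing down and tool y at heading yaw"""
    s=robot.observe();r=rot(s["ee_rot"]);c,q=np.cos(yaw),np.sin(yaw)
    G=R.from_matrix(np.array([[-q,c,0],[c,q,0],[0,0,-1.]]).T@np.eye(3)) if 0 else R.from_matrix(np.column_stack([[-q,c,0],[c,q,0],[0,0,-1.]]))
    print("t",s["clock"],"tw",(r.inv()*G).as_rotvec().round(3))
    for t in np.atleast_2d(targets): print((r.inv().apply(t-s["tool_pos"])*1000).round(1))
E
python3 - <<'E'
from h import *
P=[]
for z,ph in [(.2,-.75),(.099,-.75)]+[(.099,a) for a in np.arange(-.5,1.15,.2)]+[(.099,1.1)]:
    P.append(world(RV,[.042*np.sin(ph),.095-.042*np.cos(ph),z])[0])
rel(P,RV[2])
E
```

```text
t 0.2 tw [-0.001 -0.001 -0.931]
[ 559.4 -664.4   13.7]
[ 559.4 -664.3  114.7]
[ 562.6 -654.3  114.7]
[ 566.8 -647.1  114.7]
[ 572.4 -640.8  114.7]
[ 579.1 -635.8  114.7]
[ 586.7 -632.2  114.7]
[ 594.9 -630.2  114.7]
[ 603.2 -629.9  114.7]
[ 611.5 -631.2  114.7]
[ 619.4 -634.2  114.7]
[ 619.4 -634.2  114.7]
```

```bash
python3 -m jog '{"twist":[[0,0,-0.931],[0,0,-0.931],[0,0,-0.931],[0,0,-0.931],[0,0,-0.931],[0,0,-0.931],[0,0,-0.931],[0,0,-0.931],[0,0,-0.931],[0,0,-0.931],[0,0,-0.931],[0,0,-0.931],[0,0,-0.931],[0,0,-0.931],[0,0,-0.931],[0,0,-0.931],[0,0,-0.931],[0,0,-0.931],[0,0,-0.931],[0,0,-0.931]],"dp":[[559,-664,14],[559,-664,14],[559,-664,14],[559,-664,14],[559,-664,14],[559,-664,14],[559,-664,14],[559,-664,14],[559,-664,14],[559,-664,14],[559,-664,14],[559,-664,14],[559,-664,14],[559,-664,14],[559,-664,14],[559,-664,14],[559,-664,14],[559,-664,14],[559,-664,14],[559,-664,14]],"claw":[0,0,0,0,0,0,0,0,0,0,0,0,0,0,0,0,0,0,0,0]}'
```

```text
clock: 2.2
tool_pos: [0.4947, 0.2726, 0.1989]
ee_rot: [0.0, 0.803, 0.596, -0.001]
ft_force: [0.0, -0.2, 0.6]
finger_gap: 0.0002
grip_force: 0.0
```

Run:
```python
from h import *
t=robot.read_camera("top")[:,:,::-1];s=robot.read_camera("side")[:,:,::-1]
cv2.imwrite("pics/c2.png",np.hstack([crop("top",148,150,120,90,im=t),crop("side",190,180,120,90,im=s)]))
o=robot.observe();print(o["tool_pos"],o["joint_positions"])
tip=o["tool_pos"]-[0,0,.008]
print("tip exp in crop",((proj("top",tip)-[148,150]+.5)/.3-.5),((proj("side",tip)-[190,180]+.5)/.3-.5)+[400,0])
```

```text
[0.49477593 0.27192878 0.19949156] [ 3.79887867e-01  2.69087975e-01  1.54995141e+00 -8.87591853e-04
  1.32365495e+00  6.74361360e-01]
tip exp in crop [[ 79.59009383 217.48836508]] [[613.5837164  159.57750116]]
```

View pics/c2.png

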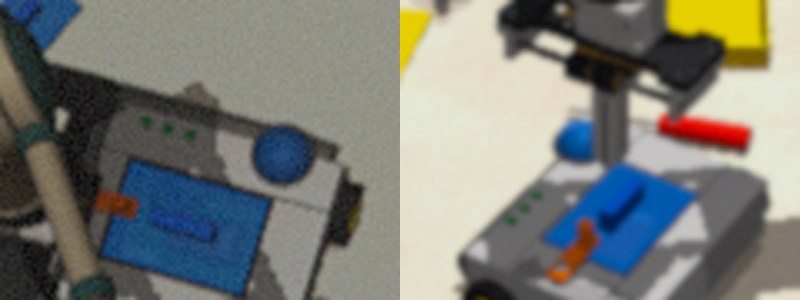

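The side view shows the closed fingertips at crop (612,165), against a predicted (613.6,159.6). So the side camera reads about 1.6 px low, which explains its 8 mm height bias, and correcting for that makes its y agree with the top-only pose. I trust the top fit and sweep the tab.

```bash
python3 -m jog '{"twist":[[0,0,0],[0,0,0],[0,0,0],[0,0,0],[0,0,0],[0,0,0],[0,0,0],[0,0,0],[0,0,0],[0,0,0],[0,0,0],[0,0,0],[0,0,0],[0,0,0],[0,0,0],[0,0,0],[0,0,0],[0,0,0]],"dp":[[0,0,40],[0,0,80],[0,0,100],[0,0,100],[-6,8,100],[-9,16,100],[-11,24,100],[-11,33,100],[-9,41,100],[-6,49,100],[-1,56,100],[5,61,100],[8,64,100],[12,66,100],[12,66,100],[8,66,90],[8,66,50],[8,66,0]],"claw":[0,0,0,0,0,0,0,0,0,0,0,0,0,0,0,0,0,0]}'
python3 - <<'E'
from h import *
rel([[*RV[:2],.18],[*RV[:2],.085]],RV[2])
E
```

```text
clock: 4.1
tool_pos: [0.5597, 0.2617, 0.1993]
ee_rot: [-0.001, 0.803, 0.596, -0.002]
ft_force: [1.2, 0.7, 0.0]
finger_gap: 0.0003
grip_force: 0.0
t 4.1 tw [-0.003  0.002 -0.   ]
[-70.4 -36.3  19.5]
[-70.2 -36.  114.5]
```

```bash
python3 -m jog '{"twist":[[0,0,0],[0,0,0],[0,0,0],[0,0,0],[0,0,0]],"dp":[[-40,-20,0],[-70,-36,0],[-70,-36,20],[-70,-36,20],[-70,-36,20]],"claw":[60,60,60,60,60]}'
python3 - <<'E'
from h import *
t=robot.read_camera("top")[:,:,::-1];s=robot.read_camera("side")[:,:,::-1]
cv2.imwrite("pics/c3.png",np.hstack([crop("top",148,160,120,90,im=t),crop("side",200,200,120,90,im=s)]))
E
```

```text
clock: 4.6
tool_pos: [0.5067, 0.2058, 0.1803]
ee_rot: [0.0, 0.803, 0.596, 0.001]
ft_force: [0.3, 0.7, 0.5]
finger_gap: 0.0374
grip_force: 0.0
```

View pics/c3.png

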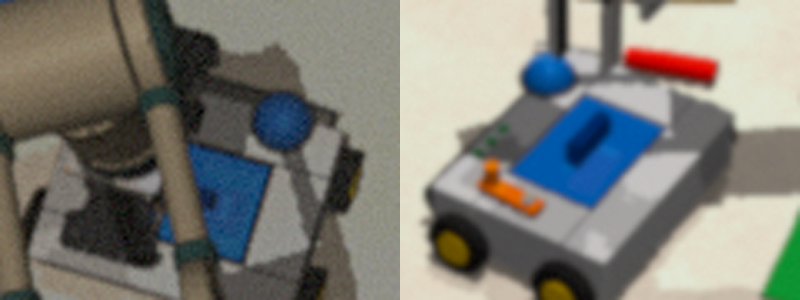

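The tab has swung toward rover +x, with its pivot at crop (530,208) and nub top at (490,166). I'll work out its angle from the nub pixel.

Run:
```python
from h import *
def c(p): return (((proj("side",p)+[-.5,1.6]-[200,200]+.5)/.3-.5)+[400,0]).round(0).tolist()
print("pivot",c(world(RV,[0,.095,.085])))
for th in(1.1,1.3,1.5,1.7):print(th,"nubtop",c(world(RV,[.04*np.sin(th),.095-.04*np.cos(th),.105])),"tip",c(world(RV,[.052*np.sin(th),.095-.052*np.cos(th),.085])))
print("rib ends",c(world(RV,[[0,.028,.098],[0,-.028,.098],[0,0,.098]])))
P=[]
for x,y,z in[(30,60,180),(30,60,99),(35,74,99),(36,84,99),(36,74,180)]:P.append(world(RV,np.array([x,y,z])/1000)[0])
rel(P,RV[2])
```

```text
pivot [[530.0, 203.0]]
1.1 nubtop [[507.0, 159.0]] tip [[501.0, 168.0]]
1.3 nubtop [[499.0, 163.0]] tip [[491.0, 173.0]]
1.5 nubtop [[493.0, 167.0]] tip [[483.0, 179.0]]
1.7 nubtop [[488.0, 173.0]] tip [[476.0, 186.0]]
rib ends [[571.0, 148.0], [604.0, 113.0], [588.0, 130.0]]
t 4.7 tw [ 0.002 -0.001  0.   ]
[57.8 27.7  0.5]
[57.7 27.6 81.5]
[71.7 32.6 81.5]
[81.7 33.6 81.5]
[71.8 33.7  0.5]
```

The predicted angle is about 1.5 rad, well clear, and the rib ends match the prediction. Now I descend on the rib and grip it.

```bash
python3 -m jog '{"twist":[[0,0,0],[0,0,0],[0,0,0],[0,0,0],[0,0,0],[0,0,0],[0,0,0],[0,0,0],[0,0,0],[0,0,0],[0,0,0],[0,0,0]],"dp":[[-2,-2,0],[-2,-2,40],[-2,-2,75],[-2,-2,90],[-2,-2,95],[-2,-2,95],[-2,-2,95],[-2,-2,95],[-2,-2,95],[-2,-2,95],[-2,-2,95],[-2,-2,95]],"claw":[60,60,60,60,60,60,0,0,0,0,0,0]}'
```

```text
clock: 5.9
tool_pos: [0.5037, 0.2043, 0.0846]
ee_rot: [-0.0, 0.803, 0.596, -0.0]
ft_force: [-2.0, 0.7, 2.0]
finger_gap: 0.0153
grip_force: 1.3
```

```bash
python3 -m jog '{"twist":[[0,0,0],[0,0,0],[0,0,0],[0,0,0],[0,0,0],[0,0,0],[0,0,0],[0,0,0],[0,0,0],[0,0,0],[0,0,0]],"dp":[[0,0,0],[0,0,0],[0,0,0],[0,0,-3],[0,0,-8],[0,0,-15],[0,0,-30],[0,0,-60],[0,0,-90],[0,0,-90],[0,0,-90]],"claw":[0,0,0,0,0,0,0,0,0,0,0]}'
python3 - <<'E'
from h import *
t=robot.read_camera("top")[:,:,::-1];s=robot.read_camera("side")[:,:,::-1]
cv2.imwrite("pics/c4.png",np.hstack([crop("top",148,140,120,90,im=t),crop("side",200,170,120,90,im=s)]))
rel([[*TR[:2],.18],[*TR[:2],.05]],TR[2])
E
```

```text
clock: 7.0
tool_pos: [0.504, 0.2042, 0.1747]
ee_rot: [0.0, 0.803, 0.596, 0.001]
ft_force: [-0.6, -1.1, -1.9]
finger_gap: 0.0138
grip_force: 30.0
t 7.1 tw [-0.003  0.001 -0.515]
[-399.4  155.    -6.7]
[-399.2  155.3  123.3]
```

View pics/c4.png

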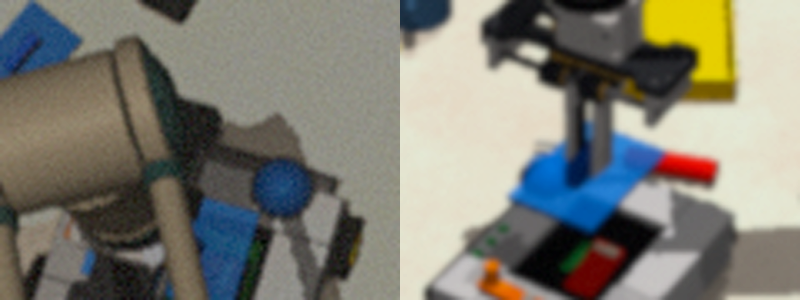

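The panel is lifted level with the rib held: the side crop shows it at (590,180). The open bay shows the red rocker, white-striped end at (608,247). I carry the panel to the tray.

```bash
python3 -m jog '{"twist":[[0,0,-0.05],[0,0,-0.1],[0,0,-0.15],[0,0,-0.2],[0,0,-0.25],[0,0,-0.3],[0,0,-0.35],[0,0,-0.4],[0,0,-0.45],[0,0,-0.515],[0,0,-0.515],[0,0,-0.515],[0,0,-0.515],[0,0,-0.515],[0,0,-0.515],[0,0,-0.515]],"dp":[[-20,8,-7],[-60,23,-7],[-100,39,-7],[-140,54,-7],[-180,70,-7],[-220,85,-7],[-260,101,-7],[-300,116,-7],[-340,132,-7],[-375,146,-7],[-392,152,-7],[-399,155,-7],[-399,155,-7],[-399,155,20],[-399,155,50],[-399,155,75]],"claw":[0,0,0,0,0,0,0,0,0,0,0,0,0,0,0,0]}'
python3 - <<'E'
from h import *
rel([[*TR[:2],.04],[*TR[:2],.024]],TR[2])
t=robot.read_camera("top")[:,:,::-1];s=robot.read_camera("side")[:,:,::-1]
cv2.imwrite("pics/c5.png",np.hstack([crop("top",290,140,120,90,im=t),crop("side",220,130,120,90,im=s)]))
E
```

```text
clock: 8.7
tool_pos: [0.5364, -0.2197, 0.0983]
ee_rot: [-0.001, 0.624, 0.781, 0.0]
ft_force: [-0.4, 0.5, -2.8]
finger_gap: 0.0136
grip_force: 30.0
t 8.7 tw [-0.    -0.002  0.001]
[-3.4 -1.4 58.3]
[-3.4 -1.4 74.3]
```

View pics/c5.png

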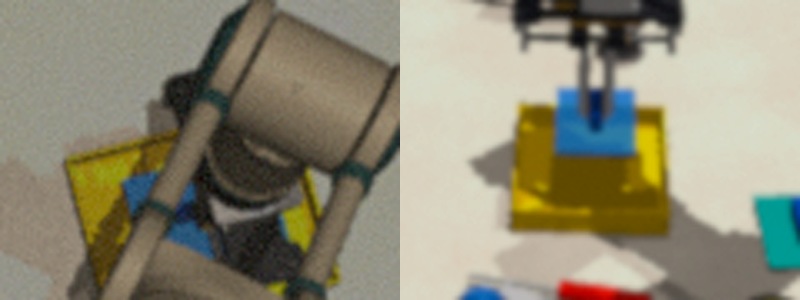

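The panel hangs level over the tray, at side crop (595,120) with the tray centre below it. I lower it slowly to just above the floor.

```bash
python3 -m jog '{"twist":[[0,0,0],[0,0,0],[0,0,0],[0,0,0],[0,0,0],[0,0,0],[0,0,0],[0,0,0],[0,0,0]],"dp":[[-3,-1,15],[-3,-1,35],[-3,-1,53],[-3,-1,63],[-3,-1,68],[-3,-1,71],[-3,-1,73],[-3,-1,74],[-3,-1,74]],"claw":[0,0,0,0,0,0,0,0,0]}'
```

```text
clock: 9.7
tool_pos: [0.5369, -0.2258, 0.0259]
ee_rot: [0.0, 0.624, 0.781, 0.0]
ft_force: [0.1, 0.0, -0.9]
finger_gap: 0.0136
grip_force: 30.0
```

```bash
python3 -m jog '{"twist":[[0,0,0],[0,0,0],[0,0,0],[0,0,0]],"dp":[[0,0,0.5],[0,0,1],[0,0,1.5],[0,0,1.5]],"claw":[0,0,0,0]}'
```

```text
clock: 10.1
tool_pos: [0.5366, -0.2256, 0.0239]
ee_rot: [-0.0, 0.624, 0.781, -0.0]
ft_force: [-0.3, -0.0, -2.1]
finger_gap: 0.0136
grip_force: 30.0
```

Still hanging freely, so I lower a bit more.

```bash
python3 -m jog '{"twist":[[0,0,0],[0,0,0],[0,0,0],[0,0,0]],"dp":[[0,0,0.5],[0,0,1],[0,0,1.5],[0,0,1.5]],"claw":[0,0,0,0]}'
```

```text
clock: 10.5
tool_pos: [0.5366, -0.2256, 0.0226]
ee_rot: [0.0, 0.624, 0.781, -0.0]
ft_force: [-0.6, 0.0, -0.1]
finger_gap: 0.0141
grip_force: 30.0
```

```bash
python3 -m jog '{"twist":[[0,0,0],[0,0,0],[0,0,0],[0,0,0],[0,0,0],[0,0,0],[0,0,0],[0,0,0],[0,0,0],[0,0,0],[0,0,0],[0,0,0]],"dp":[[0,0,0.5],[0,0,0.5],[0,0,0.5],[0,0,0],[0,0,0],[0,0,0],[0,0,-15],[0,0,-50],[0,0,-90],[0,0,-130],[0,0,-160],[0,0,-160]],"claw":[0,50,50,50,50,50,50,50,50,50,50,50]}'
python3 - <<'E'
from h import *
yw=RV[2]
rel([world(RV,[0,-.0345,.18])[0],world(RV,[0,-.0345,.07])[0]],yw)
s=robot.read_camera("side")[:,:,::-1]
cv2.imwrite("pics/c6.png",np.hstack([crop("side",220,130,120,90,im=s),crop("side",200,200,120,90,im=s)]))
E
```

```text
clock: 11.7
tool_pos: [0.5393, -0.2271, 0.1874]
ee_rot: [0.005, 0.624, 0.781, 0.001]
ft_force: [0.1, -0.3, 0.8]
finger_gap: 0.0498
grip_force: 0.0
t 11.7 tw [0.009 0.005 0.515]
[398.9  44.1   5. ]
[399.6  43.3 115. ]
```

View pics/c6.png

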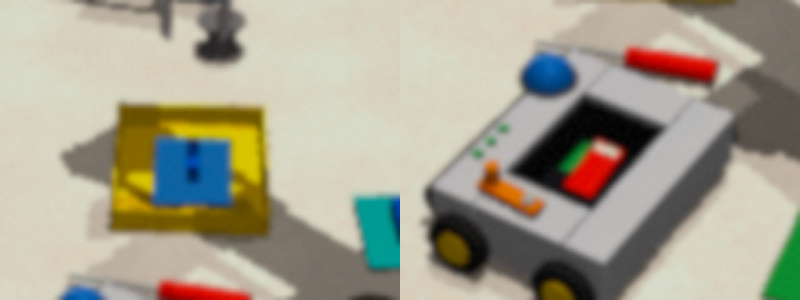

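The panel lies flat in the tray, rib up (left crop, (192,172)). The tab stays aside, and the rocker's white stripe is at right crop (608,150). Next I move over the rocker with the fingers closed.

```bash
python3 -m jog '{"twist":[[0,0,0.1],[0,0,0.2],[0,0,0.3],[0,0,0.4],[0,0,0.515],[0,0,0.515],[0,0,0.515],[0,0,0.515],[0,0,0.515],[0,0,0.515],[0,0,0.515],[0,0,0.515],[0,0,0.515]],"dp":[[40,5,5],[80,9,5],[120,13,5],[160,18,5],[200,22,5],[240,27,5],[280,31,5],[320,35,5],[360,40,5],[385,43,5],[397,44,5],[399,44,5],[399,44,5]],"claw":[0,0,0,0,0,0,0,0,0,0,0,0,0]}'
python3 - <<'E'
from h import *
rel([world(RV,[0,-.0345,.18])[0],world(RV,[0,-.0345,.06])[0],world(RV,[0,-.0345,.046])[0]],RV[2])
def c(p): return (((proj("side",p)+[-.5,1.6]-[200,200]+.5)/.3-.5)).round(0).tolist()
print("stripe exp (right crop)",c(world(RV,[0,-.0345,.048])))
E
```

```text
clock: 13.05
tool_pos: [0.4913, 0.1725, 0.1766]
ee_rot: [0.0, 0.803, 0.596, -0.001]
ft_force: [0.4, -0.7, 0.5]
finger_gap: 0.0005
grip_force: 0.0
t 13.05 tw [-0.001  0.002  0.   ]
[ 0.1  3.4 -3.4]
[  0.3   3.5 116.6]
[  0.3   3.5 130.6]
stripe exp (right crop) [[208.0, 150.0]]
```

```bash
python3 -m jog '{"twist":[[0,0,0],[0,0,0],[0,0,0],[0,0,0],[0,0,0],[0,0,0],[0,0,0],[0,0,0],[0,0,0],[0,0,0],[0,0,0]],"dp":[[0,3,0],[0,3,40],[0,3,80],[0,3,105],[0,3,117],[0,3,120],[0,3,123],[0,3,126],[0,3,129],[0,3,131],[0,3,131]],"claw":[0,0,0,0,0,0,0,0,0,0,0]}'
```

```text
clock: 14.15
tool_pos: [0.4956, 0.1717, 0.0476]
ee_rot: [0.001, 0.802, 0.597, 0.001]
ft_force: [-1.4, -5.2, 3.6]
finger_gap: 0.0006
grip_force: 2.8
```

```bash
python3 -m jog '{"twist":[[0,0,0],[0,0,0],[0,0,0],[0,0,0]],"dp":[[0,0,1],[0,0,2],[0,0,3],[0,0,3]],"claw":[0,0,0,0]}'
```

```text
clock: 14.55
tool_pos: [0.4957, 0.1717, 0.0468]
ee_rot: [0.002, 0.802, 0.597, 0.001]
ft_force: [-5.0, -6.1, 21.7]
finger_gap: 0.0005
grip_force: 10.8
```

The force jumped to 22 N at a tip height of 38.8 mm, which is the stop. I retract and look.

```bash
python3 -m jog '{"twist":[[0,0,0],[0,0,0],[0,0,0],[0,0,0],[0,0,0],[0,0,0],[0,0,0],[0,0,0]],"dp":[[0,0,-10],[0,0,-40],[0,0,-85],[0,0,-130],[-50,0,-150],[-100,0,-150],[-150,0,-150],[-150,0,-150]],"claw":[0,0,0,0,0,0,0,0]}'
python3 - <<'E'
from h import *
t=robot.read_camera("top")[:,:,::-1];s=robot.read_camera("side")[:,:,::-1]
cv2.imwrite("pics/c7.png",np.vstack([np.hstack([crop("side",235,220,60,45,im=s),crop("top",180,185,60,45,im=t)]),np.hstack([crop("side",160,120,200,150,im=s),crop("top",80,130,320,180,im=t,H=300)])]))
E
```

```text
clock: 15.35
tool_pos: [0.4505, 0.0251, 0.1944]
ee_rot: [0.001, 0.804, 0.594, 0.0]
ft_force: [0.0, 0.6, 0.1]
finger_gap: 0.0005
grip_force: 0.0
```

View pics/c7.png

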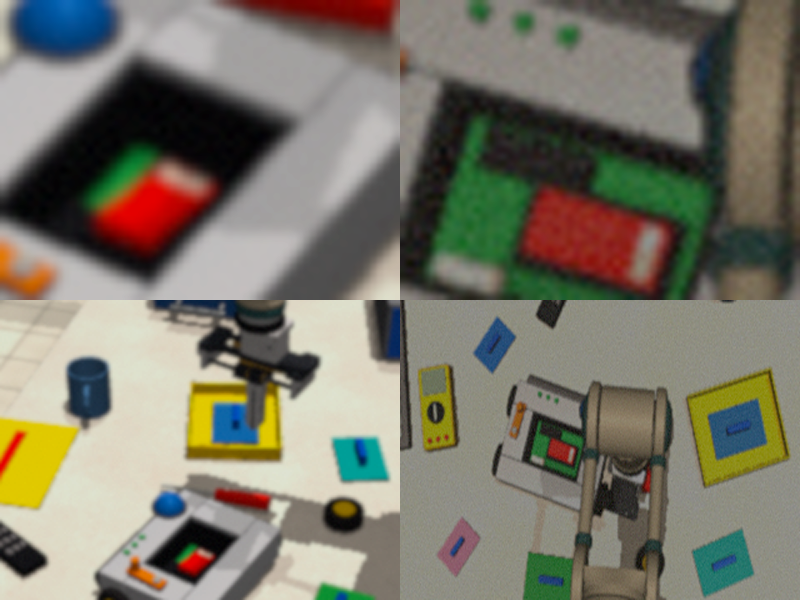

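The rocker is visible, with its stripe at crop (185,173). I check numerically how far the stripe dropped against the earlier picture.

Run:
```python
from h import *
def cen(c,name):
    c=c.astype(float)
    b=np.clip(c[110:210,150:260].min(2)-110,0,None)  # whitish
    # keep component nearest (208,152)
    n,l,st,ct=cv2.connectedComponentsWithStats((b>0).astype(np.uint8))
    k=min(range(1,n),key=lambda i:np.hypot(*(ct[i]-[58,42])))
    print(name,ct[k]+[150,110],st[k])
a=cv2.imread("pics/c6.png")[:,400:]
s=np.mean([robot.read_camera("side")[:,:,::-1].astype(float) for _ in range(4)],0).astype(np.uint8)
cen(a,"before");cen(crop("side",200,200,120,90,im=s),"after")
def c(p): return (((proj("side",p)+[-.5,1.6]-[200,200]+.5)/.3-.5)).round(1).tolist()
for z in(.048,.043,.038):print(z,c(world(RV,[0,-.0345,z])))
```

```text
before [205.87203791 149.36018957] [ 45  33  23  14 211]
after [203.74418605 154.44186047] [49 41 12  7 43]
0.048 [[207.7, 149.9]]
0.043 [[207.7, 154.0]]
0.038 [[207.6, 158.0]]
```

The measured drop is partial or ambiguous because the stripe is shaded. I press once more, 6 mm further toward the end, to be sure.

Run:
```python
from h import *
rel([world(RV,[0,-.0405,.18])[0],world(RV,[0,-.0405,.048])[0]],RV[2])
```

```text
t 15.65 tw [ 0.    -0.001  0.002]
[141.7   0.2  13.6]
[141.6   0.2 145.6]
```

```bash
python3 -m jog '{"twist":[[0,0,0],[0,0,0],[0,0,0],[0,0,0],[0,0,0],[0,0,0],[0,0,0],[0,0,0],[0,0,0],[0,0,0],[0,0,0]],"dp":[[50,0,0],[100,0,0],[135,0,0],[142,0,0],[142,0,13],[142,0,60],[142,0,105],[142,0,135],[142,0,142],[142,0,146],[142,0,146]],"claw":[0,0,0,0,0,0,0,0,0,0,0]}'
```

```text
clock: 16.75
tool_pos: [0.4932, 0.1651, 0.0482]
ee_rot: [0.0, 0.803, 0.597, 0.001]
ft_force: [-0.5, -0.1, -0.0]
finger_gap: 0.0008
grip_force: 0.0
```

```bash
python3 -m jog '{"twist":[[0,0,0],[0,0,0],[0,0,0],[0,0,0],[0,0,0]],"dp":[[0,0,1],[0,0,2],[0,0,2.5],[0,0,3],[0,0,3]],"claw":[0,0,0,0,0]}'
```

```text
clock: 17.25
tool_pos: [0.4934, 0.165, 0.0459]
ee_rot: [0.001, 0.803, 0.596, 0.001]
ft_force: [-1.2, 0.3, 6.3]
finger_gap: 0.0005
grip_force: 3.2
```

```bash
python3 -m jog '{"twist":[[0,0,0],[0,0,0],[0,0,0],[0,0,0]],"dp":[[0,0,0.5],[0,0,1],[0,0,1.5],[0,0,1.5]],"claw":[0,0,0,0]}'
```

```text
clock: 17.65
tool_pos: [0.4934, 0.165, 0.0455]
ee_rot: [0.001, 0.803, 0.596, 0.002]
ft_force: [-2.8, -0.3, 15.0]
finger_gap: 0.0006
grip_force: 7.1
```

The rocker is on a hard stop: 15 N with only 0.4 mm more motion, at the height expected for fully pressed over. I retract and hand in.

```bash
python3 -m jog '{"twist":[[0,0,0],[0,0,0],[0,0,0],[0,0,0],[0,0,0],[0,0,0],[0,0,0],[0,0,0]],"dp":[[0,0,-10],[0,0,-50],[0,0,-95],[0,0,-140],[0,0,-160],[0,0,-160],[0,0,-160],[0,0,-160]],"claw":[0,0,0,0,0,0,0,0]}' && python3 -c "
from rig import robot
print(robot.close_job())"
```

```text
clock: 18.45
tool_pos: [0.4909, 0.1645, 0.2011]
ee_rot: [-0.001, 0.803, 0.596, -0.002]
ft_force: [-0.7, -0.4, 0.2]
finger_gap: 0.0
grip_force: 0.0
the job is handed in; nothing more can be done
None
```

I handed the job in at 18.5 s with no verdict returned: the tab is swung about 1.5 rad aside, the panel lies flat in the tray rib up and released, and the rocker was pressed to a hard stop — judged by force and height, as the last picture of it was unclear.

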